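# Spring check on a mirror mount

### The job

Check the two spring corners of the mirror mount. With closed fingertips press down the blue pad until the blue pointer is level with the red tab on its scale, keep it there for about a second and let it spring fully back up; then do the same with the orange pad, its orange pointer and its red tab. Press only one corner at a time, press gently and do not run a pointer well past its tab, grip or lift nothing, and leave the things around the mount where they are.

Things in the scene. Friction and masses are not known exactly. Their poses are not given: they have to be found in the camera images.
- mount_base: Fixed dark steel base of the flat mirror mount: foot 150x150x12 mm, two arms each ending in an upright clear scale plate (top 95 mm above the worktop, 48 mm wide). Origin under the foot's centre. In its frame (mm): plate pivot (55, 55, 70), blue corner (-55, 55), orange corner (55, -55); its -x-y diagonal points roughly to the robot, so blue is on the robot's left, orange on its right.
- mirror_plate: Tilting aluminium plate 134x134x8 mm with a round mirror in a black ring (72 mm). Origin at the pivot, mid thickness; level at rest, z up. Springs hold the blue and orange corners up: about 3 N on a pad starts it down, 11 N bottoms it, released it rises by itself. Pressing one pad tilts it about the line pivot - other coloured corner, which stays up. 25 N at most.
- pad_blue (a point): Centre of the top of the blue round pad, 26 mm across, on the left spring corner of the plate: the place to press down. At rest 78 mm above the worktop. It lies 110 mm from the pivot.
- tip_blue (a point): Tip of the blue pointer, a 4 mm needle fixed to the plate, running from the blue corner straight away from the pivot to 75 mm past the pad centre, in front of the left clear scale. At rest 70 mm above the worktop; it goes down 1.68 times as far as the blue pad.
- mark_blue_mid (a point): Centre of the red tab (18 mm long, 8 mm wide, 8 mm high) clipped to the left clear scale just beyond the tip of the blue pointer, 15 to 27 mm lower than the resting tip: the mark. The pointer is on the mark when its tip is level with the tab. It is fixed; its z axis is vertical.
- tilt_blue (a joint): Tilt of the blue corner, rad: 0 = fully up (at rest), grows as the blue pad is pressed, 0.22 = bottom stop (pad 24 mm, pointer tip 40 mm down).
- pad_orange (a point): Centre of the top of the orange round pad, 26 mm across, on the right spring corner of the plate: the place to press down. At rest 78 mm above the worktop. It lies 110 mm from the pivot.
- tip_orange (a point): Tip of the orange pointer, a 4 mm needle fixed to the plate, running from the orange corner straight away from the pivot to 75 mm past the pad centre, in front of the right clear scale. At rest 70 mm above the worktop; it goes down 1.68 times as far as the orange pad.
- mark_orange_mid (a point): Centre of the red tab (18 mm long, 8 mm wide, 8 mm high) clipped to the right clear scale just beyond the tip of the orange pointer, 15 to 27 mm lower than the resting tip: the mark. The pointer is on the mark when its tip is level with the tab. It is fixed; its z axis is vertical.
- tilt_orange (a joint): Tilt of the orange corner, rad: 0 = fully up (at rest), grows as the orange pad is pressed, 0.22 = bottom stop (pad 24 mm, pointer tip 40 mm down).
- amber_vial: Bystander, loose, to be left alone: small amber glass vial with black cap, 28 mm wide, 57 mm tall, just in front of the mount. Origin at the centre of its underside.
- white_vial: Bystander, loose, to be left alone: small clear vial with white cap, 24 mm wide, 47 mm tall, behind the mount on its left. Origin at the centre of its underside.
- cover_box: Bystander, loose, to be left alone: small pale carton 50x50x22 mm, behind the mount on its right. Origin at the centre of its underside.
- marker_green: Bystander, loose, to be left alone: white marker pen with green cap, 134 mm long, 15 mm thick, lying left of the mount. Origin at the centre of its underside.
- slide_box: Bystander, loose, to be left alone: small carton 28x78x30 mm, behind the mount to the left. Origin at the centre of its underside.
- tape_autoclave: Bystander, loose, to be left alone: beige tape roll 93 mm across, 18 mm high, right of the mount. Origin at the centre of its underside.

How it is judged:
By the outcome, as a careful person would: the job done as asked, in the order asked, and still so for the second after the job is handed in, with the robot touching nothing.
It also fails if it takes over 64 s, if anything falls off the work surface, if the arm or the gripper's body presses on something with over 40 N, if the wrist force passes 120 N, or if a joint passes its speed limit or range.

### The arm

A 6-joint arm with a two-finger parallel gripper is mounted at the origin on a cart in front of the work surface, level with it; the furniture and walls round the work are solid. World frame = base frame: x ahead of the robot, y to its left, z up, the work surface at z = 0. Lengths are in m, angles in rad, forces in N, time in s.
With the tool pointing down it reaches from about 0.4 to 0.825 m from the base axis. Payload 7 kg.
Tool frame: the origin (TCP) lies on the centre line of the jaws, within the pads' length; the fingertips stand 25 mm ahead of it and the grasp point (between the pads) lies 6 mm ahead of it; z points along the fingers, y is the line along which they close (so a half turn about z gives the same grasp; the last joint's range is limited). The gripper opens to 88 mm and grips with 3 to 60 N. Pads are 19 mm wide; open, the fingers measure 130 mm over their backs; the gripper's body (78 mm by 193 mm) begins 47 mm behind the grasp point.
Start: joints at [1.554, 0.359, 0.012, 0, -1.224, -0.288], TCP at [0.203, 0.644, 0.252] pointing down, gripper open.
Joint ranges: [-3.07, 3.07], [-1.43, 2.12], [-1.02, 1.25], [-3.03, 1.67], [-3.05, -0], [-3.03, 3.03]. Speed limits (rad/s): [2.39, 2.39, 3.01, 3.14, 3.14, 3.14].

### API

Orientations are given as a unit quaternion [w, x, y, z].
In Python, from plant import get_obs, vision, ctrl gives the robot as it stands. The module is installed in compiled form; this text tells all that it offers.
- The arm moves only by the tool send_rows, never from a script. Its argument "rows" is a list of rows, each an object with "xyz": the shift along the world's x, y, z in mm, a list of three; "yaw": the turn about the world's z in degrees; "gripper": the finger opening in mm, from 0 to 87.6. A call has 1 to 10 rows; each row is the pose to reach, as a shift and turn from the pose commanded when the call began; what a row does not reach only later rows make up. A row lasts 1/10 s, in which the tool goes at most 50 mm and 8.59 degrees, less where a joint would pass 70% of its speed; a pose out of reach is approached as far as the arm can. A call with a gripper value outside its range is refused whole. The fingers move at their own pace and stop on an object; "newtons" is the grip in N (left out, the last holds). Time passes only in rows, so rows that repeat a pose let the fingers close. It gives the time, the measured TCP pose, the force, the opening and the grip force at its end, in the units of the state.
- get_obs(): the state, without advancing time (a new reading comes with each control period).
- vision.capture(name): name is "side" or "top" or "wrist"; returns the picture (400x640x3 uint8, red, green, blue); there is no depth.
- vision.camera_info(name): a dict with "camera_matrix" (3x3 intrinsics, pixels), "dist" ([k1, k2, p1, p2, k3] as OpenCV has them; the pictures are not rectified), "camera_from_world" (4x4, takes a point from world to camera coordinates); the wrist camera has in their place "hand_eye" (4x4, takes a point from camera to tool coordinates, whose origin is the TCP and whose axes are the flange's). Camera axes: x right, y up, looking along -z (the intrinsics and any distortion apply to the point x, -y, -z); pixel columns grow to the right and rows downward; lengths in m; the calibration is good to about 2 mm. A picture is of the moment at which its call begins: read the wrist's pose just before it. camera_info takes no time and is no camera call.
- ctrl.job_done(): hands the job in; it is judged then, once.
The state is a dict: "time": time; "joint_positions": joint angles; "joint_velocities": joint speeds; "joint_torque": joint torques, N m; "position": TCP position; "tool_rot": TCP orientation; "wrist_force": force on the tool from outside, world axes, zero at the start; "moment": the same for the moment, N m; "opening": opening from 0.0 (shut) to 1.0 (fully open); "finger_force": force on a finger pad.
Only numpy, scipy, OpenCV 4.12 (cv2) and the standard library are available. Lean on these libraries where they do the work, as an engineer would, in place of code of your own. Each camera call takes 0.05 s, during which the arm holds its last target. There are 200 camera calls.

## Working session

There is one attempt and no reset: what is moved stays moved. The work goes in short steps, Python scripts to look and compute and a tool call to move; the robot and the scene stay as the last step left them, time stands still between calls to the robot, and variables do not carry over. Pictures are saved under pics/ and viewed, at most 10 in all, crops included, and the job is handed in when it is done.

Besides the shell and the picture viewer there is one more tool, called as name([rows], argument=value, ...), one row to a line, values as JSON. send_rows: Moves the arm, as the interface text tells. Its arguments: {"type":"object","properties":{"rows":{"type":"array","items":{"type":"object","properties":{"xyz":{"type":"array","items":{"type":"number"}},"yaw":{"type":"number"},"gripper":{"type":"number"}}}},"newtons":{"type":"number"}},"required":["rows"]}

```bash
mkdir -p pics
cat > h.py <<'E'
import numpy as np,cv2
from plant import get_obs,vision,ctrl
def proj(P,name):
    c=vision.camera_info(name);T=np.array(c["camera_from_world"])
    p=(T[:3,:3]@np.atleast_2d(P).T).T+T[:3,3]; p=p*[1,-1,-1]
    return cv2.projectPoints(p.astype(float),np.zeros(3),np.zeros(3),np.array(c["camera_matrix"]),np.array(c["dist"],float))[0][:,0]
def ray(uv,name):
    c=vision.camera_info(name);T=np.array(c["camera_from_world"])
    n=cv2.undistortPoints(np.array(uv,float).reshape(-1,1,2),np.array(c["camera_matrix"]),np.array(c["dist"],float))[:,0]
    d=np.c_[n[:,0],-n[:,1],-np.ones(len(n))]@T[:3,:3]
    return -T[:3,:3].T@T[:3,3],d
def atz(uv,z,name):
    o,d=ray(uv,name); return o+d*((z-o[2])/d[:,2])[:,None]
E
python3 - <<'E'
from h import *
o=get_obs();print(o["time"],o["position"],o["tool_rot"],o["opening"])
for n in("side","top"):
    im=vision.capture(n);cv2.imwrite(f"pics/{n}0.png",im[:,:,::-1])
    print(n,ray([[320,200]],n))
E
```

```text
0.0 [0.20245043 0.6434466  0.25063434] [ 8.23216194e-04  9.88398551e-01 -1.51880296e-01 -5.33454331e-05] 0.9951407875639567
side (array([0.59923111, 0.88075353, 0.64641627]), array([[-0.0873388 , -0.83493375, -0.54342893]]))
top (array([0.42060568, 0.00442295, 1.24026125]), array([[ 0.08874359,  0.00767455, -0.99629257]]))
```

View pics/side0.png

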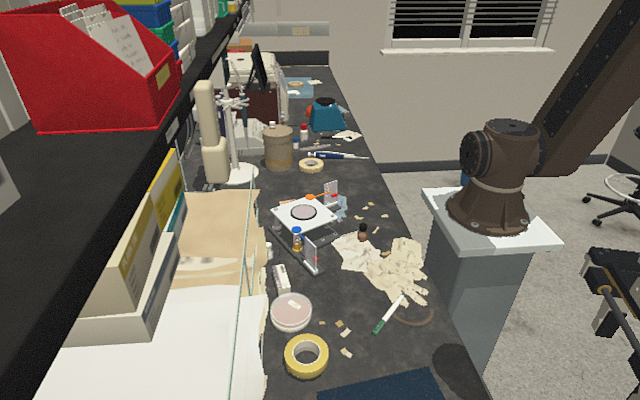

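View pics/top0.png

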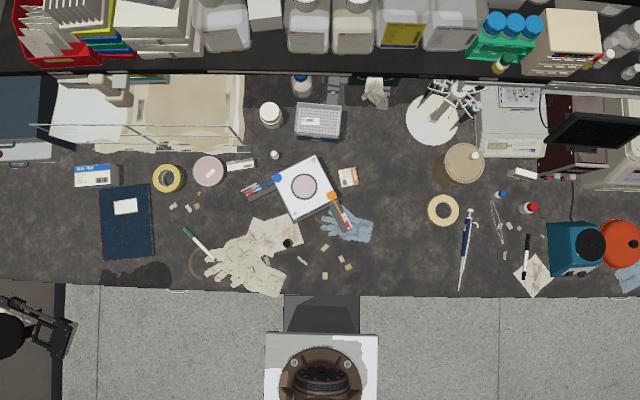

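The side view shows the mount near (305,213). In the top view the plate is near (305,187), blue pad near (277,178), orange pad near (332,196). I'll enlarge both.

Run:
```python
from h import *
a=cv2.imread("pics/top0.png")[140:250,230:380];b=cv2.imread("pics/side0.png")[170:285,255:365]
cv2.imwrite("pics/tc.png",cv2.resize(a,None,fx=5.3,fy=5.3,interpolation=cv2.INTER_CUBIC)[:583])
cv2.imwrite("pics/sc.png",cv2.resize(b,None,fx=5,fy=5,interpolation=cv2.INTER_CUBIC))
```

```text
(no output)
```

View pics/tc.png

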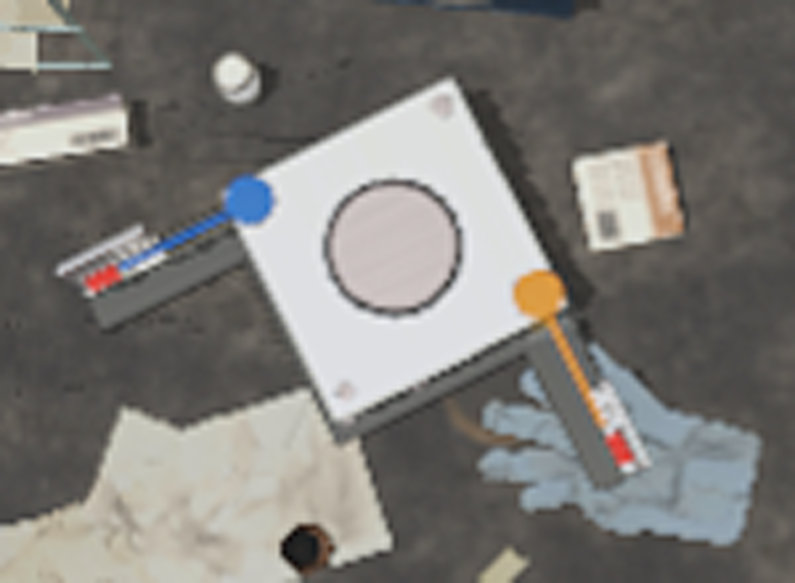

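View pics/sc.png

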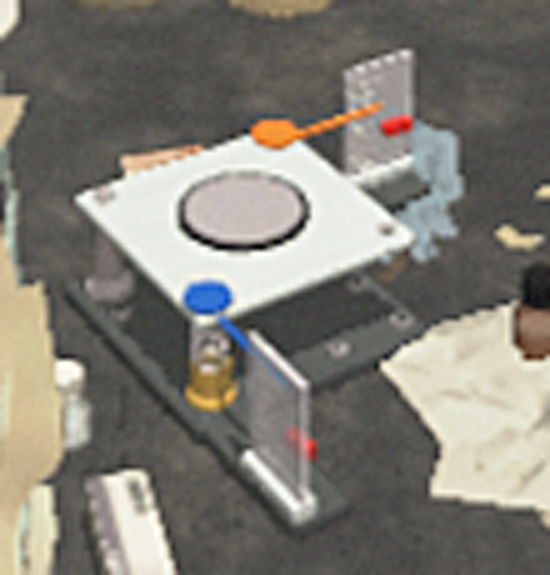

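```bash
cat >> h.py <<'E'
from scipy.optimize import least_squares
up=lambda c,s,o:(np.array(c,float)+.5)/s-.5+o
obs=[("top",up([[249,200],[540,293],[442,106],[345,391]],5.3,[230,140])),("side",up([[208,297],[273,133],[103,195],[387,230]],5,[255,170]))]
L=np.array([[-55,55,78],[55,-55,78],[55,55,74],[-55,-55,74]])/1e3
def W(p,L):
    c,s=np.cos(p[2]),np.sin(p[2]);return L@np.array([[c,-s,0],[s,c,0],[0,0,1]]).T+[p[0],p[1],0]
def fit():
    f=lambda p:np.concatenate([(proj(W(p,L),n)-q)[:2].ravel() for n,q in obs]) # pads only
    return least_squares(f,[.6,0,-.3])
E
python3 - <<'E'
from h import *
r=fit();p=r.x;print(p,r.fun.round(2));print(W(p,L))
for n,q in obs: print(n,(proj(W(p,L),n)-q).round(2).tolist())
for nm,a,b,sg in(("blue",[102,280],[303,443],[-1,1]),("orange",[620,450],[398,125],[1,-1])):
    qa,qb=up([a],5.3,[230,140]),up([b],5,[255,170])
    f=lambda X:np.r_[(proj(X,"top")-qa)[0],(proj(X,"side")-qb)[0]]
    s=least_squares(f,[.6,0,.05]);X=s.x
    c,sn=np.cos(p[2]),np.sin(p[2]);d=X[:2]-p[:2];loc=[c*d[0]+sn*d[1],-sn*d[0]+c*d[1]]
    print(nm,X.round(4),s.fun.round(2),np.round(loc,4))
    # scan heights w/ side px
    for z in(40,44,48,52,56): print(z,proj(np.r_[X[:2],z/1e3],"side").round(2))
print("tip",W(p,np.array([[-130,55,70],[55,-130,70]])/1e3))
E
```

```text
[ 0.55960558  0.05845073 -1.06982319] [-0.01  0.55 -0.41  0.38 -0.45 -0.37 -0.5  -0.19]
[[ 0.58143158  0.13310745  0.078     ]
 [ 0.53777958 -0.016206    0.078     ]
 [ 0.6342623   0.03662473  0.074     ]
 [ 0.48494886  0.08027672  0.074     ]]
top [[-0.01, 0.55], [-0.41, 0.38], [-0.41, 0.28], [0.19, 0.56]]
side [[-0.45, -0.37], [-0.5, -0.19], [-0.56, 0.74], [-0.64, 0.15]]
blue [0.541  0.2127 0.0476] [-0.11  0.63 -0.55 -0.05] [-0.1443  0.0578]
40 [[314.66 260.54]]
44 [[314.65 259.29]]
48 [[314.65 258.02]]
52 [[314.65 256.75]]
56 [[314.65 255.47]]
orange [ 0.4596 -0.061   0.0506] [-0.09  0.47 -0.52 -0.04] [ 0.0567 -0.1451]
40 [[333.58 197.52]]
44 [[333.62 196.4 ]]
48 [[333.65 195.28]]
52 [[333.69 194.15]]
56 [[333.73 193.02]]
tip [[ 0.54541063  0.19889112  0.07      ]
 [ 0.47199591 -0.05222694  0.07      ]]
```

Run:
```python
from h import *
print(vision.camera_info("wrist"))
```

```text
{'camera_matrix': array([[313.54044754,   0.        , 308.89690211],
       [  0.        , 313.54044754, 198.03901444],
       [  0.        ,   0.        ,   1.        ]]), 'dist': array([-0.0114065,  0.       ,  0.       ,  0.       ,  0.       ]), 'hand_eye': array([[-7.57097300e-04,  9.61977525e-01,  2.73127567e-01,
         7.24783187e-02],
       [ 9.99999566e-01,  5.79844322e-04,  7.29694802e-04,
        -3.24996917e-04],
       [ 5.43578530e-04,  2.73128001e-01, -9.61977546e-01,
        -1.32580293e-01],
       [ 0.00000000e+00,  0.00000000e+00,  0.00000000e+00,
         1.00000000e+00]])}
```

send_rows([
  {"xyz": [33, -37, 0], "yaw": -4.5, "gripper": 0},
  {"xyz": [66, -74, 0], "yaw": -9, "gripper": 0},
  {"xyz": [99, -111, 0], "yaw": -13.5, "gripper": 0},
  {"xyz": [132, -148, 0], "yaw": -18, "gripper": 0},
  {"xyz": [165, -185, 0], "yaw": -22.5, "gripper": 0},
  {"xyz": [198, -222, 0], "yaw": -27, "gripper": 0},
  {"xyz": [231, -259, 0], "yaw": -31.5, "gripper": 0},
  {"xyz": [264, -296, 0], "yaw": -36, "gripper": 0},
  {"xyz": [290, -330, 0], "yaw": -40, "gripper": 0},
  {"xyz": [310, -360, 0], "yaw": -43.8, "gripper": 0},
])

```text
time: 1.1
position: [0.5137, 0.2818, 0.2512]
tool_rot: [0.0, 0.859, -0.511, -0.0]
wrist_force: [0.8, 0.1, -0.1]
opening: 0.15
finger_force: 0.0
```

send_rows([
  {"xyz": [15, -35, 0], "yaw": -7},
  {"xyz": [30, -70, 0], "yaw": -14},
  {"xyz": [45, -105, 0], "yaw": -21},
  {"xyz": [60, -135, 0], "yaw": -28},
  {"xyz": [68, -150, -30], "yaw": -35},
  {"xyz": [68, -150, -60], "yaw": -42},
  {"xyz": [68, -150, -90], "yaw": -48},
  {"xyz": [68, -150, -110], "yaw": -50},
  {"xyz": [68, -150, -122], "yaw": -50},
  {"xyz": [68, -150, -122], "yaw": -50},
])

```text
$.rows[0]: bad value
```

```bash
cat >> h.py <<'E'
from scipy.spatial.transform import Rotation as R
def wpose(o):
    q=o["tool_rot"];M=np.eye(4);M[:3,:3]=R.from_quat([q[1],q[2],q[3],q[0]]).as_matrix();M[:3,3]=o["position"]
    return M@np.array(vision.camera_info("wrist")["hand_eye"])
def wproj(P,C):
    c=vision.camera_info("wrist");T=np.linalg.inv(C)
    p=((T[:3,:3]@np.atleast_2d(P).T).T+T[:3,3])*[1,-1,-1]
    return cv2.projectPoints(p,np.zeros(3),np.zeros(3),c["camera_matrix"],c["dist"])[0][:,0]
def snap(name,fn,crop=None,s=1):
    o=get_obs();im=vision.capture(name)[:,:,::-1]
    if crop:
        x,y,w,h=crop;im=im[y:y+h,x:x+w]
    cv2.imwrite(fn,cv2.resize(im,None,fx=s,fy=s,interpolation=cv2.INTER_CUBIC));np.save(fn+".npy",wpose(o));return o
E
python3 - <<'E'
from h import *
o=snap("wrist","pics/w1.png");C=wpose(o);p=fit().x
print(o["position"],o["wrist_force"],o["joint_positions"].round(3) if hasattr(o["joint_positions"],"round") else o["joint_positions"])
print(wproj(W(p,np.array([[-55,55,78],[-130,55,70],[-144,55,48]])/1e3),C))
E
```

```text
[0.51365137 0.28175714 0.25120669] [ 0.7903392   0.07759531 -0.11944176] [ 0.835  0.214 -0.191 -0.    -1.167 -0.338]
[[321.35113946   0.50679057]
 [320.51652555  92.21474497]
 [319.64918867 107.62171615]]
```

View pics/w1.png

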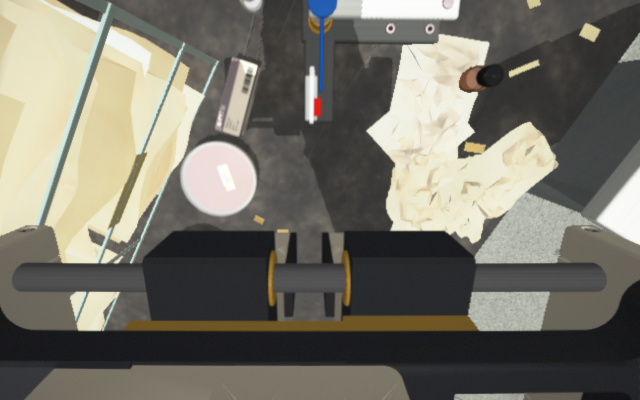

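The wrist picture shows the blue needle and red tab at about (318,105) from straight above, so height isn't visible. I'll take an oblique look instead.

send_rows([
  {"xyz": [0, 12, 0], "yaw": -8.5, "gripper": 0},
  {"xyz": [0, 25, 0], "yaw": -17, "gripper": 0},
  {"xyz": [0, 40, 0], "yaw": -25.5, "gripper": 0},
  {"xyz": [0, 55, -10], "yaw": -34, "gripper": 0},
  {"xyz": [0, 70, -20], "yaw": -42.5, "gripper": 0},
  {"xyz": [0, 85, -35], "yaw": -51, "gripper": 0},
  {"xyz": [0, 100, -50], "yaw": -59.5, "gripper": 0},
  {"xyz": [2, 110, -65], "yaw": -68, "gripper": 0},
  {"xyz": [4, 120, -80], "yaw": -76.5, "gripper": 0},
  {"xyz": [4, 124, -95], "yaw": -85, "gripper": 0},
])

```text
time: 2.15
position: [0.5164, 0.4086, 0.1553]
tool_rot: [-0.0, -0.288, 0.958, -0.0]
wrist_force: [0.5, 0.0, -0.0]
opening: 0.002
finger_force: 0.0
```

Run:
```python
from h import *
get_obs(); vision.capture("wrist");vision.capture("wrist")
o=snap("wrist","pics/w2f.png");C=wpose(o);p=fit().x
print(o["time"],o["position"],o["wrist_force"],np.abs(o["joint_velocities"]).max())
q=wproj(W(p,np.array([[-55,55,78],[-130,55,70],[-144,55,40],[-144,55,50]])/1e3),C);print(q)
x,y=(q[2]-[60,60]).astype(int);x=int(np.clip(x,0,510));y=int(np.clip(y,0,290));print(x,y)
im=cv2.imread("pics/w2f.png")[y:y+110,x:x+130];cv2.imwrite("pics/w2.png",cv2.resize(im,None,fx=5,fy=5,interpolation=cv2.INTER_CUBIC))
```

```text
2.25 [0.51535498 0.40728675 0.15359553] [-0.96317788 -1.45058333 -0.38262079] 0.1864410671757255
[[-109.78418618   74.51418676]
 [  18.36202554   84.88624458]
 [  72.4555429    89.56433083]
 [  62.41868208   88.66636463]]
12 29
```

View pics/w2.png

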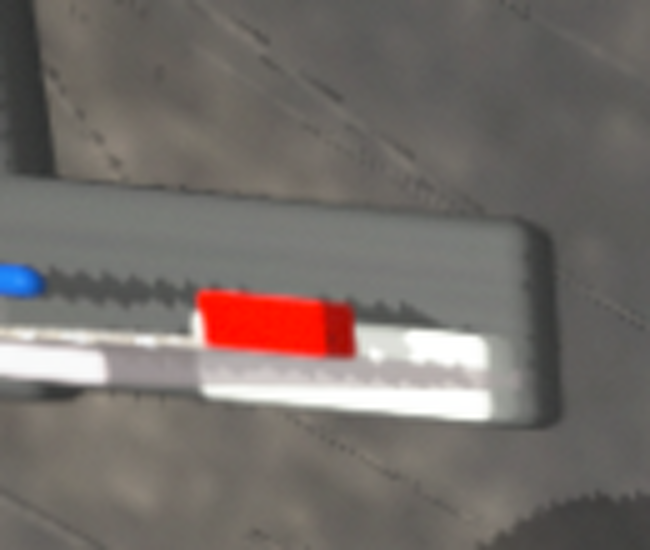

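Run:
```python
from h import *
p=fit().x
for f in("w1","w2f"):
    im=cv2.imread(f"pics/{f}.png").astype(int);C=np.load(f"pics/{f}.png.npy")
    b,g,r=im[...,0],im[...,1],im[...,2]
    m=(r>140)&(g<90)&(b<90);v,u=np.nonzero(m);print(f,"red",u.min(),u.max(),v.min(),v.max(),len(u))
    B=(b>120)&(r<70);vv,uu=np.nonzero(B);print("blue",uu.min(),uu.max(),vv.min(),vv.max())
    x0,x1,y0,y1=u.min(),u.max(),v.min(),v.max()
    print((r-(g+b)//2)[(y0+y1)//2,max(0,x0-3):x1+4], (r-(g+b)//2)[y0-3:y1+4,(x0+x1)//2])
    for z in(44,48,52):
        for xc in(-141,-144):
            Q=np.array([[xc+s*9,58+t*4,z+k*4] for s in(-1,1) for t in(-1,1) for k in(-1,1)])/1e3
            q=wproj(W(p,Q),C);print(z,xc,q.min(0).round(1),q.max(0).round(1), "topface",q[1::2].min(0).round(1),q[1::2].max(0).round(1))
    print("tip",wproj(W(p,np.array([[-130,55,70],[-130,55,72]])/1e3),C).round(1).tolist())
```

```text
w1 red 314 320 98 116 120
blue 308 336 0 91
[ -1  -1  34 135 191 195 197 196 192 145  54   5  -1] [  0   5  35 108 180 194 196 195 196 196 195 197 197 195 197 197 197 197
 198 195 145  67  13   1   1]
44 -141 [312.7  95.4] [320.7 113.7] topface [312.8  95.4] [320.7 113.7]
44 -144 [312.7  98.5] [320.7 116.7] topface [312.8  98.5] [320.7 116.7]
48 -141 [312.8  95.2] [320.8 113.7] topface [312.9  95.2] [320.8 113.7]
48 -144 [312.8  98.3] [320.8 116.7] topface [312.9  98.3] [320.8 116.7]
52 -141 [312.8  95.1] [321.  113.8] topface [313.   95.1] [321.  113.8]
52 -144 [312.8  98.2] [321.  116.8] topface [313.   98.2] [321.  116.8]
tip [[320.5, 92.2], [320.6, 92.1]]
w2f red 51 639 87 329 541
blue 0 451 81 399
[ 10  10   9  10   9   9   9   9   7   7   7   8   8   9  11  14  15  16
  16  16  16  16  17  17  17  17  16  17  17  18  16  17  16  16  16  18
  18  13  12  11  13  17  17  16  16  15  15  15  16  15  15  16  16  15
  16  16  16  15  15  15  16  16  17  16  17  16  16  16  18  18  19  19
  18  17  16  15  14  15  14  16  21  17  14  15  15  15  15  14  15  14
  14  14  14  13  12   
[... 2745 characters left out ...]
 -4  -3  -3  -3  -3  -3  -3  -3  -3  -3  -3  -3  -3  -4  -3  -3  -3  -3
  -3  -3  -3  -3  -3  -3  -3  -3  -4  -3  -3  -3  -3  -3  -3  -2  -3  -2
  -3  -4  -3  -3  -4  -2  -3  -3  -3  -3  -3  -2  -3  -3   0  22  51  60
  62  61  63  61  62  61  62  61  61  62  61  59  49  21   2]
44 -141 [47.8 86. ] [81.4 99.9] topface [47.8 86. ] [73.8 99.6]
44 -144 [51.9 86.4] [ 85.4 100.3] topface [51.9 86.4] [77.9 99.9]
48 -141 [43.3 85.6] [77.7 99.8] topface [43.3 85.6] [69.8 99.4]
48 -144 [47.5 86. ] [ 81.7 100.1] topface [47.5 86. ] [74.  99.7]
52 -141 [38.7 85.2] [73.8 99.6] topface [38.7 85.2] [65.7 99.2]
52 -144 [43.  85.5] [77.9 99.9] topface [43.  85.5] [69.9 99.6]
tip [[18.4, 84.9], [15.7, 84.6]]
```

The oblique crop shows the needle tip at crop (44,281) and the tab's top face from column 200 to 328. That puts the blue tab at about z 46–47 mm, so the tip needs to drop about 23.5 mm. Moving over the blue pad.

send_rows([
  {"xyz": [6, -25, 5], "yaw": 8.5, "gripper": 0},
  {"xyz": [12, -55, 10], "yaw": 17, "gripper": 0},
  {"xyz": [20, -85, 10], "yaw": 25.5, "gripper": 0},
  {"xyz": [28, -115, 10], "yaw": 34, "gripper": 0},
  {"xyz": [36, -145, 10], "yaw": 42.5, "gripper": 0},
  {"xyz": [43, -175, 10], "yaw": 51, "gripper": 0},
  {"xyz": [50, -205, 5], "yaw": 59.5, "gripper": 0},
  {"xyz": [57, -235, 0], "yaw": 68, "gripper": 0},
  {"xyz": [63, -260, 0], "yaw": 76.5, "gripper": 0},
  {"xyz": [66, -273, 0], "yaw": 85, "gripper": 0},
])

```text
time: 3.3
position: [0.5829, 0.1327, 0.1577]
tool_rot: [-0.0, 0.863, -0.505, 0.0]
wrist_force: [0.7, 0.8, -0.4]
opening: 0.008
finger_force: 0.0
```

send_rows([
  {"xyz": [0, 0, -10], "yaw": 0, "gripper": 0},
  {"xyz": [0, 0, -25], "yaw": 0, "gripper": 0},
  {"xyz": [0, 0, -35], "yaw": 0, "gripper": 0},
  {"xyz": [0, 0, -40], "yaw": 0, "gripper": 0},
  {"xyz": [0, 0, -40], "yaw": 0, "gripper": 0},
])

```text
time: 3.8
position: [0.5822, 0.1351, 0.1159]
tool_rot: [0.001, 0.861, -0.509, -0.0]
wrist_force: [-0.4, 0.0, -0.0]
opening: 0.0
finger_force: 0.0
```

Run:
```python
from h import *
p=fit().x
o=get_obs();print(o["time"],o["position"],o["wrist_force"],o["tool_rot"],W(p,L)[:1])
d=np.r_[o["position"][:2]-p[:2]];c,s=np.cos(p[2]),np.sin(p[2]);print("local",c*d[0]+s*d[1],-s*d[0]+c*d[1])
```

```text
3.8 [0.5821631  0.13505691 0.11589403] [-3.79747210e-01  3.50557849e-02 -9.58323561e-05] [ 6.02336732e-04  8.60603796e-01 -5.09274628e-01 -3.09631189e-04] [[0.58143158 0.13310745 0.078     ]]
local -0.05635857067388245 0.05657791725976019
```

send_rows([
  {"xyz": [-1, -2, -5], "yaw": 0, "gripper": 0},
  {"xyz": [-1, -2, -10], "yaw": 0, "gripper": 0},
  {"xyz": [-1, -2, -13], "yaw": 0, "gripper": 0},
  {"xyz": [-1, -2, -16], "yaw": 0, "gripper": 0},
  {"xyz": [-1, -2, -18], "yaw": 0, "gripper": 0},
  {"xyz": [-1, -2, -20], "yaw": 0, "gripper": 0},
  {"xyz": [-1, -2, -20], "yaw": 0, "gripper": 0},
])

```text
time: 4.5
position: [0.5817, 0.1331, 0.0967]
tool_rot: [-0.0, 0.86, -0.509, 0.0]
wrist_force: [-2.6, 2.6, 5.5]
opening: 0.007
finger_force: 2.6
```

Run:
```python
from h import *
o=snap("side","pics/s1.png",(285,205,60,75),8);print(o["time"],o["position"],o["wrist_force"])
```

```text
4.5 [0.58169587 0.13313597 0.09670819] [-2.59926286  2.58011093  5.49761159]
```

View pics/s1.png

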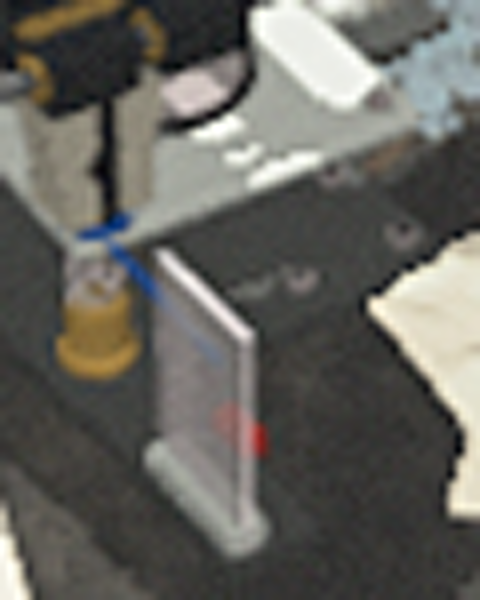

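The side crop shows the needle end at about crop (225,355), still above the tab at (235,425). Pressing further.

send_rows([
  {"xyz": [0, 0, -2], "yaw": 0, "gripper": 0},
  {"xyz": [0, 0, -4], "yaw": 0, "gripper": 0},
  {"xyz": [0, 0, -6], "yaw": 0, "gripper": 0},
  {"xyz": [0, 0, -6], "yaw": 0, "gripper": 0},
])

```text
time: 4.95
position: [0.5819, 0.1331, 0.091]
tool_rot: [-0.0, 0.861, -0.509, 0.0]
wrist_force: [-3.2, 2.7, 6.7]
opening: 0.007
finger_force: 3.6
```

Run:
```python
from h import *
o=snap("side","pics/s2.png",(300,235,30,36),16);print(o["time"],o["position"],o["wrist_force"])
p=fit().x
Q=lambda P:((proj(W(p,np.array(P)/1e3),"side")+[.5,.8]-[300,235]+.5)*16).round()
for z in(70,58,52,48,44):print(z,"tip",Q([[-130,55,z]]),"tab",Q([[-135,58,z],[-153,58,z]]).tolist())
```

```text
4.95 [0.58185661 0.13314309 0.09098024] [-3.17657124  2.65793639  6.70658222]
70 tip [[213. 217.]] tab [[214.0, 242.0], [283.0, 309.0]]
58 tip [[213. 278.]] tab [[215.0, 304.0], [282.0, 371.0]]
52 tip [[213. 309.]] tab [[215.0, 335.0], [282.0, 402.0]]
48 tip [[213. 329.]] tab [[215.0, 355.0], [282.0, 423.0]]
44 tip [[214. 349.]] tab [[215.0, 375.0], [282.0, 443.0]]
```

View pics/s2.png

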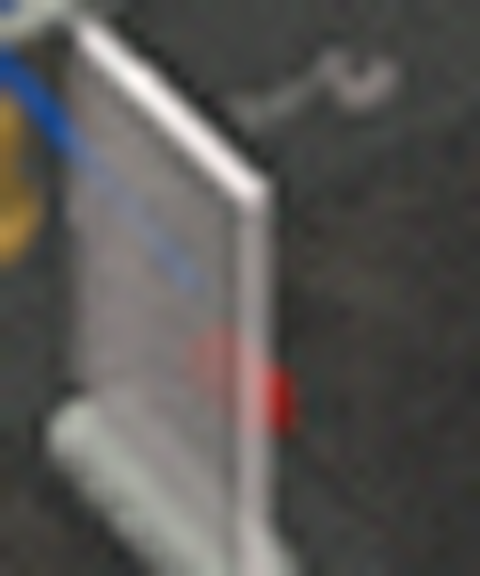

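The tip is at about crop (203,288) and the tab centre at about (245,378), so it needs a little more. I'll fit the tilt from image blueness for a proper number.

```bash
cat >> h.py <<'E'
from scipy.ndimage import map_coordinates as mc
p0=fit().x
def needle(th,col):
    r=np.linspace(125,183,40)  # from pivot, along arm
    x=55-r*np.cos(th); z=70-r*np.sin(th)
    P=np.c_[x,np.full_like(x,55),z]
    if col=="orange": P=P[:,[1,0,2]]
    return W(p0,P/1e3)
def fitn(im,col,th=None,duv=None,name="side"):
    im=cv2.GaussianBlur(im.astype(float),(0,0),.6);r,g,b=im[...,0],im[...,1],im[...,2]
    f=b-r if col=="blue" else r-b
    def sc(t,d):
        q=proj(needle(t,col),name)+d;return mc(f,[q[:,1],q[:,0]],order=1).mean()
    if duv is None:
        G=[(sc(0,(u,v)),u,v) for u in np.arange(-3,3,.1) for v in np.arange(-3,3,.1)];return max(G)
    G=[(sc(t,duv),t) for t in np.arange(-.03,.22,.002)];s=np.array([x[0] for x in G]);return max(G),G[0][0]
E
python3 - <<'E'
from h import *
base=cv2.imread("pics/side0.png")[:,:,::-1]
im=np.mean([vision.capture("side").astype(float) for _ in range(3)],0);np.save("blue1.npy",im)
o=get_obs();print(o["time"],o["position"],o["wrist_force"])
for col in("blue","orange"):
    m=fitn(base,col);print(col,m,fitn(base,col,duv=m[1:]))
    for dv in(0,.3,.5,.8): print(dv,[fitn(base,col,duv=(m[1],dv))[0],fitn(im,col,duv=(m[1],dv))[0]])
f=base[...,0].astype(float)-base[...,1:].max(2);f[f<15]=0
for nm,(x,y) in dict(blue=(305,250),orange=(328,188)).items():
    w=f[y:y+16,x:x+18];v,u=np.mgrid[y:y+16,x:x+18];print(nm,(w*u).sum()/w.sum(),(w*v).sum()/w.sum());print(w.astype(int))
E
```

```text
5.15 [0.58193352 0.13319677 0.09122429] [-2.57123901  2.13051215  6.65070586]Traceback (most recent call last):
  File "<stdin>", line 6, in <module>
  File "h.py", line 50, in fitn
    G=[(sc(0,(u,v)),u,v) for u in np.arange(-3,3,.1) for v in np.arange(-3,3,.1)];return max(G)
        ~~^^^^^^^^^
  File "h.py", line 48, in sc
    q=proj(needle(t,col),name)+d;return mc(f,[q[:,1],q[:,0]],order=1).mean()
      ~~~~^^^^^^^^^^^^^^^^^^^^
  File "h.py", line 4, in proj
    c=vision.camera_info(name);T=np.array(c["camera_from_world"])
ValueError: time passes only in moves, steps and waits
```

```bash
sed -i 's/^from plant.*/&\nimport functools\nCI=functools.lru_cache(None)(vision.camera_info)/; s/vision\.camera_info(/CI(/g; s/(None)(CI(/(None)(vision.camera_info(/' h.py; sed -i 's/lru_cache(None)(vision.camera_info()/lru_cache(None)(vision.camera_info)/' h.py; sed -n 1,5p h.py
cat > a.py <<'E'
from h import *
base=cv2.imread("pics/side0.png")[:,:,::-1]
im=np.load("blue1.npy")
for col in("blue","orange"):
    m=fitn(base,col);print(col,m,fitn(base,col,duv=m[1:]))
    for dv in(0,.3,.5,.8): print(dv,[fitn(base,col,duv=(m[1],dv))[0],fitn(im,col,duv=(m[1],dv))[0]])
f=base[...,0].astype(float)-base[...,1:].max(2);f[f<15]=0
for nm,(x,y) in dict(blue=(305,250),orange=(328,188)).items():
    w=f[y:y+16,x:x+18];v,u=np.mgrid[y:y+16,x:x+18];print(nm,(w*u).sum()/w.sum(),(w*v).sum()/w.sum());print(w.astype(int))
E
python3 a.py
```

```text
import numpy as np,cv2
from plant import get_obs,vision,ctrl
import functools
CI=functools.lru_cache(None)(vision.camera_info)
def proj(P,name):
blue (np.float64(66.63428741853046), np.float64(-2.4999999999999996), np.float64(-3.0)) ((np.float64(67.8605118513598), np.float64(-0.005999999999999978)), np.float64(52.31108852809676))
0 [(np.float64(24.18386554236393), np.float64(-0.03)), (np.float64(42.72286348080904), np.float64(0.02400000000000005))]
0.3 [(np.float64(15.726172002944054), np.float64(-0.03)), (np.float64(42.48609937510768), np.float64(0.018000000000000044))]
0.5 [(np.float64(10.665396901989407), np.float64(-0.03)), (np.float64(42.32988515512816), np.float64(0.01400000000000004))]
0.8 [(np.float64(4.294519467727781), np.float64(-0.03)), (np.float64(42.09733201981124), np.float64(0.008000000000000035))]
orange (np.float64(144.77792096531803), np.float64(-3.0), np.float64(1.1000000000000032)) ((np.float64(144.77792096531803), np.float64(2.7755575615628914e-17)), np.float64(74.52040128961549))
0 [(np.float64(145.50710666826194), np.float64(0.02400000000000005)), (np.float64(
[... 2259 characters left out ...]
  0   0   0   0   0   0]
 [  0   0   0  96 196 185 163 141 174  58   0   0   0   0   0   0   0   0]
 [  0   0   0  34 137 170 111  48  47   0   0   0   0   0   0   0   0   0]
 [  0   0   0   0  28  37  25   0   0   0   0   0   0   0   0   0   0   0]
 [  0   0   0   0   0   0   0   0   0   0   0   0   0   0   0   0   0   0]
 [  0   0   0   0   0   0   0   0   0   0   0   0   0   0   0   0   0   0]
 [  0   0   0   0   0   0   0   0   0   0   0   0   0   0   0   0   0   0]
 [  0   0   0   0   0   0   0   0   0   0   0   0   0   0   0   0   0   0]
 [  0   0   0   0   0   0   0   0   0   0   0   0   0   0   0   0   0   0]
 [  0   0   0   0   0   0   0   0   0   0   0   0   0   0   0   0   0   0]]
```

```bash
cat > a.py <<'E'
from h import *
base=cv2.imread("pics/side0.png")[:,:,::-1]
im=np.load("blue1.npy")
for d in[(.5,0),(.5,.4),(.5,.8),(0,.4)]:
    print(d,"base b/o",fitn(base,"blue",duv=d)[0],fitn(base,"orange",duv=d)[0],"now",fitn(im,"blue",duv=d)[0])
print(((im[...,2]-im[...,0])[244:262,300:318]).astype(int))
print(proj(needle(.10,"blue")[[0,20,39]],"side"),proj(needle(.12,"blue")[[0,20,39]],"side"))
E
python3 a.py
```

```text
(0.5, 0) base b/o (np.float64(51.575846920069445), np.float64(-0.003999999999999976)) (np.float64(131.49002983301028), np.float64(-0.001999999999999974)) now (np.float64(33.40708792822708), np.float64(0.10000000000000012))
(0.5, 0.4) base b/o (np.float64(51.49955793179313), np.float64(-0.011999999999999983)) (np.float64(130.89361208651295), np.float64(-0.009999999999999981)) now (np.float64(33.22974965699389), np.float64(0.09000000000000011))
(0.5, 0.8) base b/o (np.float64(51.42701451750636), np.float64(-0.021999999999999992)) (np.float64(130.3242824029945), np.float64(-0.01999999999999999)) now (np.float64(33.04888078354837), np.float64(0.0820000000000001))
(0, 0.4) base b/o (np.float64(54.44809119842089), np.float64(-0.021999999999999992)) (np.float64(133.2491654748968), np.float64(-0.00799999999999998)) now (np.float64(35.314112810006996), np.float64(0.0780000000000001))
[[ -66  -21   -2   30   49   27   -2  -11   -8   -8   -6   -7  -10   -9
    -6    0    0    0]
 [ -62  -19    3   -3   12   24   14   -4  -10   -6   -6   -4   -7  -12
    -8   -5   -2    0]
 [ -67  -38  -10    0 
[... 974 characters left out ...]
   -5   -4  -14  -33  -45
   -41  -24  -13    0]
 [  -2   -2   -1    0   -2   -5   -6   -8   -6   -7   -6  -18  -35  -42
   -42  -40  -34  -15]
 [  -3    0   -1    0   -5   -5   -7   -6   -6   -6   -5  -17  -31  -37
   -39  -40  -68  -88]
 [  -1    0   -1    0   -1   -4   -7   -6   -8   -9   -5   -8  -18  -30
   -34  -35  -75 -108]
 [  -2   -2   -1   -2   -6   -4   -6   -6   -7   -8   -6   -5   -5  -17
   -30  -35  -66 -107]
 [  -2    0   -1   -5   -6   -5   -6   -7   -7   -8   -6   -6   -4   -6
   -17  -33  -48  -73]]
[[298.97485292 238.04723683]
 [305.35550704 245.28064058]
 [311.66270106 252.43069815]] [[298.9412759  238.76629363]
 [305.29975987 246.17339357]
 [311.57959134 253.48879826]]
```

send_rows([
  {"xyz": [0, 0, -1], "yaw": 0, "gripper": 0},
  {"xyz": [0, 0, -2], "yaw": 0, "gripper": 0},
  {"xyz": [0, 0, -2], "yaw": 0, "gripper": 0},
  {"xyz": [0, 0, -2], "yaw": 0, "gripper": 0},
])

```text
time: 5.55
position: [0.582, 0.1331, 0.0893]
tool_rot: [-0.0, 0.861, -0.509, 0.0]
wrist_force: [-2.8, 2.2, 6.8]
opening: 0.001
finger_force: 3.9
```

```bash
cat > m.py <<'E'
import sys
from h import *
col=sys.argv[1]
fs=[get_obs()["wrist_force"][2]]
im=0
for _ in range(3):
    im=im+vision.capture("side").astype(float)/3;fs.append(get_obs()["wrist_force"][2])
base=cv2.imread("pics/side0.png")[:,:,::-1]
o=get_obs();print(o["time"],o["position"],np.round(fs,2),o["wrist_force"],(np.mean(fs)-3)/8*.22)
d=(.5,.2);print(fitn(im,col,duv=d)[0][1]-fitn(base,col,duv=d)[0][1], fitn(im,col,duv=d)[0])
np.save(col+"_last.npy",im)
E
python3 m.py blue
```

```text
5.7 [0.58202381 0.13317353 0.08935339] [6.76 8.28 7.58 7.4 ] [-2.92980835  1.39849827  7.40331038] 0.12390010961397688
0.1180000000000001 (np.float64(33.1804770024817), np.float64(0.11000000000000013))
```

send_rows([
  {"xyz": [0, 0, -0.5], "yaw": 0, "gripper": 0},
  {"xyz": [0, 0, -0.5], "yaw": 0, "gripper": 0},
])

```text
time: 5.9
position: [0.582, 0.1331, 0.0888]
tool_rot: [-0.0, 0.861, -0.509, 0.0]
wrist_force: [-2.8, 2.3, 8.0]
opening: 0.002
finger_force: 4.0
```

```bash
python3 m.py blue
python3 - <<'E'
from h import *
im=np.load("blue_last.npy");cv2.imwrite("pics/s3.png",cv2.resize(im[235:271,300:330,::-1],None,fx=16,fy=16,interpolation=cv2.INTER_CUBIC).clip(0,255))
E
```

```text
6.05 [0.58204979 0.13315887 0.08885877] [8.01 7.67 8.18 7.98] [-3.31262773  2.13943902  7.98292198] 0.1363658482793493
0.12200000000000011 (np.float64(32.232889560137956), np.float64(0.11400000000000013))[ WARN:0@0.199] global loadsave.cpp:1063 imwrite_ Unsupported depth image for selected encoder is fallbacked to CV_8U.
```

View pics/s3.png

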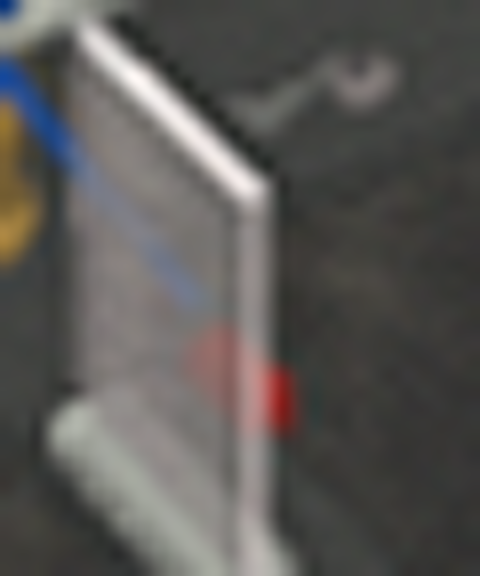

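The needle end is at about crop (205,306). Projected level, that meets the tab column at row 368, against a tab centre of about 378, so it's within 2 mm. I'll press a hair more, hold, then release.

send_rows([
  {"xyz": [0, 0, -0.5], "yaw": 0, "gripper": 0},
  {"xyz": [0, 0, -0.5], "yaw": 0, "gripper": 0},
  {"xyz": [0, 0, -0.5], "yaw": 0, "gripper": 0},
  {"xyz": [0, 0, -0.5], "yaw": 0, "gripper": 0},
  {"xyz": [0, 0, -0.5], "yaw": 0, "gripper": 0},
  {"xyz": [0, 0, -0.5], "yaw": 0, "gripper": 0},
  {"xyz": [0, 0, -0.5], "yaw": 0, "gripper": 0},
  {"xyz": [0, 0, -0.5], "yaw": 0, "gripper": 0},
  {"xyz": [0, 0, -0.5], "yaw": 0, "gripper": 0},
  {"xyz": [0, 0, -0.5], "yaw": 0, "gripper": 0},
])

```text
time: 7.05
position: [0.582, 0.1331, 0.0884]
tool_rot: [-0.001, 0.861, -0.509, 0.0]
wrist_force: [-3.2, 2.0, 7.9]
opening: 0.005
finger_force: 4.1
```

```bash
python3 m.py blue
```

```text
7.2 [0.58202039 0.13315242 0.08838416] [7.9  7.58 7.6  8.53] [-2.59895212  1.8415923   8.53487525] 0.13489384519061517
0.1260000000000001 (np.float64(31.275364785603635), np.float64(0.11800000000000013))
```

send_rows([
  {"xyz": [0, 0, -0.5], "yaw": 0, "gripper": 0},
  {"xyz": [0, 0, 2], "yaw": 0, "gripper": 0},
  {"xyz": [0, 0, 6], "yaw": 0, "gripper": 0},
  {"xyz": [0, 0, 10], "yaw": 0, "gripper": 0},
  {"xyz": [0, 0, 15], "yaw": 0, "gripper": 0},
  {"xyz": [0, 0, 25], "yaw": 0, "gripper": 0},
  {"xyz": [0, 0, 45], "yaw": 0, "gripper": 0},
  {"xyz": [0, 0, 65], "yaw": 0, "gripper": 0},
  {"xyz": [0, 0, 65], "yaw": 0, "gripper": 0},
])

```text
time: 8.1
position: [0.5832, 0.1332, 0.1557]
tool_rot: [-0.002, 0.861, -0.509, 0.001]
wrist_force: [0.8, -0.2, -0.3]
opening: 0.002
finger_force: 0.0
```

```bash
python3 m.py blue
```

```text
8.25 [0.58123735 0.13254616 0.15229471] [-0.27 -1.03  0.36 -0.51] [-0.35449279 -0.90272688 -0.50630666] -0.0924737881521888
0.0020000000000000018 (np.float64(31.609038892781815), np.float64(-0.005999999999999978))
```

Blue sprang fully back (tilt about 0, force about 0). Next is an oblique wrist look at the orange tab.

send_rows([
  {"xyz": [-16, 0, 5], "yaw": -8.5, "gripper": 0},
  {"xyz": [-32, 0, 5], "yaw": -17, "gripper": 0},
  {"xyz": [-48, 0, 5], "yaw": -25.5, "gripper": 0},
  {"xyz": [-64, 0, 5], "yaw": -34, "gripper": 0},
  {"xyz": [-80, 0, 5], "yaw": -42.5, "gripper": 0},
  {"xyz": [-96, 0, 5], "yaw": -51, "gripper": 0},
  {"xyz": [-112, 0, 5], "yaw": -59.5, "gripper": 0},
  {"xyz": [-126, 0, 5], "yaw": -68, "gripper": 0},
  {"xyz": [-138, 0, 0], "yaw": -76.5, "gripper": 0},
  {"xyz": [-146, 0, 0], "yaw": -85, "gripper": 0},
])

```text
time: 9.25
position: [0.434, 0.1321, 0.1514]
tool_rot: [-0.001, -0.287, 0.958, -0.0]
wrist_force: [-0.2, -0.4, -0.2]
opening: 0.002
finger_force: 0.0
```

send_rows([
  {"xyz": [0, 0, 0], "yaw": -5, "gripper": 0},
  {"xyz": [0, 0, 0], "yaw": -5, "gripper": 0},
  {"xyz": [0, 0, 0], "yaw": -5, "gripper": 0},
  {"xyz": [0, 0, 0], "yaw": -5, "gripper": 0},
])

```text
time: 9.65
position: [0.4356, 0.1327, 0.1523]
tool_rot: [-0.0, -0.249, 0.968, -0.0]
wrist_force: [0.9, 0.9, 0.0]
opening: 0.002
finger_force: 0.0
```

Run:
```python
from h import *
o=snap("wrist","pics/w3f.png");C=wpose(o)
print(o["time"],o["position"],np.abs(o["joint_velocities"]).max())
P=[[55,-130,72],[55,-130,70],[55,-130,68],[53,-110,70]]+[[57.5+s,-144+t,z] for z in(44,48,52,56) for s,t in((-4,9),(-4,-9))]
q=wproj(W(p0,np.array(P)/1e3),C)
x,y=(q[4]-[70,45]).astype(int);x=int(np.clip(x,0,540));y=int(np.clip(y,0,310));print(x,y)
print(((q-[x,y]+.5)*7.5).round(0).tolist())
im=cv2.imread("pics/w3f.png")[y:y+80,x:x+100];cv2.imwrite("pics/w3.png",cv2.resize(im,None,fx=7.5,fy=7.5,interpolation=cv2.INTER_CUBIC))
```

```text
9.65 [0.43560599 0.13273074 0.15227268] 0.008508213916144725
1 81
[[300.0, 414.0], [318.0, 412.0], [336.0, 411.0], [388.0, 631.0], [531.0, 341.0], [495.0, 154.0], [502.0, 343.0], [465.0, 153.0], [472.0, 345.0], [433.0, 152.0], [441.0, 348.0], [401.0, 151.0]]
```

View pics/w3.png

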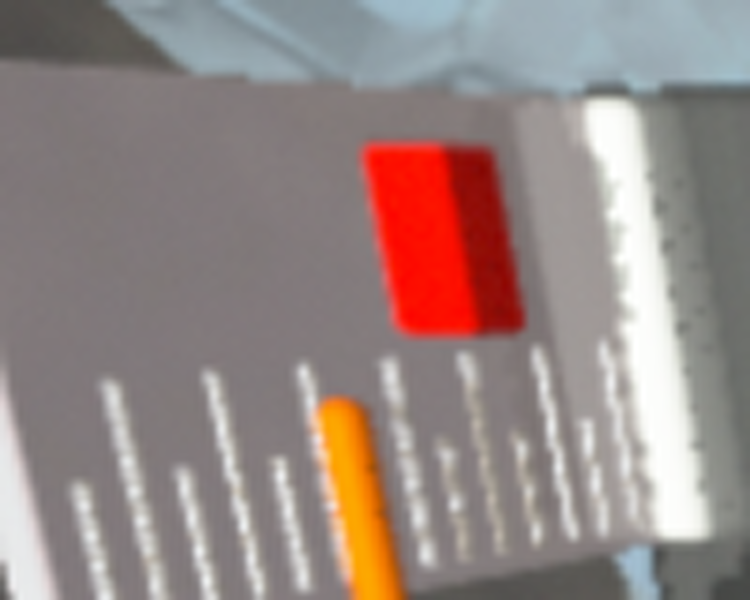

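The wrist crop shows the orange tip at crop (340,400) and the tab's front face spanning about columns 443–523. Relative to the tip, the orange tab is at z ≈ 51 mm, so the target tilt is about 0.104 rad.

send_rows([
  {"xyz": [15, -22, 5], "yaw": 0, "gripper": 0},
  {"xyz": [35, -52, 5], "yaw": 0, "gripper": 0},
  {"xyz": [55, -82, 5], "yaw": 0, "gripper": 0},
  {"xyz": [75, -112, 5], "yaw": 0, "gripper": 0},
  {"xyz": [92, -135, 5], "yaw": 0, "gripper": 0},
  {"xyz": [102, -149, 0], "yaw": 0, "gripper": 0},
  {"xyz": [102, -149, -15], "yaw": 0, "gripper": 0},
  {"xyz": [102, -149, -28], "yaw": 0, "gripper": 0},
  {"xyz": [102, -149, -38], "yaw": 0, "gripper": 0},
  {"xyz": [102, -149, -38], "yaw": 0, "gripper": 0},
])

```text
time: 10.7
position: [0.5367, -0.0164, 0.1131]
tool_rot: [-0.001, -0.248, 0.969, -0.0]
wrist_force: [-0.3, -0.0, -0.8]
opening: 0.006
finger_force: 0.0
```

```bash
python3 m.py orange
```

```text
10.85 [ 0.53795861 -0.01594782  0.11504023] [-0.8   0.51 -0.46 -0.11] [ 0.036692    0.23601939 -0.105771  ] -0.08842810749938308
0.0 (np.float64(113.03257823592375), np.float64(-0.005999999999999978))
```

send_rows([
  {"xyz": [0, 0, -5], "yaw": 0, "gripper": 0},
  {"xyz": [0, 0, -10], "yaw": 0, "gripper": 0},
  {"xyz": [0, 0, -13], "yaw": 0, "gripper": 0},
  {"xyz": [0, 0, -16], "yaw": 0, "gripper": 0},
  {"xyz": [0, 0, -19], "yaw": 0, "gripper": 0},
  {"xyz": [0, 0, -21], "yaw": 0, "gripper": 0},
  {"xyz": [0, 0, -21], "yaw": 0, "gripper": 0},
  {"xyz": [0, 0, -21], "yaw": 0, "gripper": 0},
])

```text
time: 11.65
position: [0.5376, -0.0163, 0.0938]
tool_rot: [-0.0, -0.248, 0.969, -0.0]
wrist_force: [-2.0, -0.2, 5.6]
opening: 0.008
finger_force: 3.2
```

```bash
python3 m.py orange
```

```text
11.8 [ 0.53758594 -0.01627727  0.09386438] [5.63 6.6  5.44 6.45] [-2.28631358 -0.88710712  6.44979746] 0.08328252984992571
0.07600000000000007 (np.float64(102.37054343281008), np.float64(0.07000000000000009))
```

send_rows([
  {"xyz": [0, 0, -1], "yaw": 0, "gripper": 0},
  {"xyz": [0, 0, -2], "yaw": 0, "gripper": 0},
  {"xyz": [0, 0, -3], "yaw": 0, "gripper": 0},
  {"xyz": [0, 0, -3], "yaw": 0, "gripper": 0},
])

```text
time: 12.2
position: [0.5376, -0.0162, 0.0909]
tool_rot: [0.0, -0.248, 0.969, -0.0]
wrist_force: [-3.0, -0.5, 7.2]
opening: 0.002
finger_force: 3.7
```

```bash
python3 m.py orange
python3 - <<'E'
from h import *
im=np.load("orange_last.npy");f=im[...,0]-im[...,2];print(f[184:200,320:340].astype(int))
g=im[...,0]-im[...,1];print(g[184:200,320:340].astype(int))
for z in(47,51,55):print(z,proj(W(p0,np.array([[55,-130,z],[57.7,-144,z]])/1e3),"side").round(2).tolist())
E
```

```text
12.35 [ 0.53764186 -0.016282    0.09096196] [7.19 7.45 6.72 6.77] [-2.28164226  0.51138406  6.7667576 ] 0.11094024210922655
0.10200000000000009 (np.float64(103.55948322854938), np.float64(0.09600000000000011))
[[  0  -3  -4  -2  -3  -4  -5  -3   3   6  16  19  19  20  20  20  19  20
   21  18]
 [ -1  -3  -5  -5  -3   4   5  14  17  19  20  20  19  21  20  19  12  10
   17  19]
 [ -5  -5   0   4  14  18  19  22  19  21  20  18  19  19  20  13   0   8
   18  19]
 [  5  15  17  18  20  20  19  20  18  19  20  19  19  18  20  16   6  13
   20  18]
 [ 17  21  21  21  21  19  19  19  20  20  18  19  18  21  19  19  18  18
   21  17]
 [ 20  20  18  19  18  19  19  18  19  18  19  20  20  19  19  19  21  20
   18  13]
 [ 19  19  18  18  20  21  19  20  19  19  19  20  19  19  20  19  16  14
   10   8]
 [ 18  20  19  19  19  19  19  19  20  19  19  21  19  15  10   6   5   8
    7  10]
 [ 13  18  19  19  19  20  19  19  20  18  17  12   4  -7 -11  16   9  -2
    4   5]
 [ 17  21  19  19  20  20  21  17  16  10   3  -8  42  71 117 159 142  74
   -1  10]
 [ 19  21  20  20  19  16  12   9   9   
[... 1249 characters left out ...]
   5   4   5   6   3   4   5   0 -10  39  70 115 156 135  70
   -5   1]
 [  5   5   4   5   4   3   4   6   4  -1  -9 103 167 175 188 189 182  74
  -25  -6]
 [  4   5   3   2   3   5  -2  -3   0  -6  -4  92 195 186 165 143 176  57
  -24 -18]
 [  3   0  -2  -3  -2  -3  -7  33  49  81  80  60 143 170 111  48  47   4
  -22 -18]
 [ -6  -9 -13  37  49  79 101  98  74  74  50  13  26  37  20   4  -1 -13
  -19 -15]
 [ 45  97 108 119  78  73  77  54  23   8   1  -1   0  -1   0   3   5  -8
  -15 -15]
 [ 70  77  89  68  27   5  -1  -2  -1   2   5   4   6   4   5   7   9  -6
  -14 -14]]
47 [[329.9, 197.31], [333.16, 195.52]]
51 [[329.93, 196.18], [333.2, 194.39]]
55 [[329.96, 195.04], [333.23, 193.26]]
```

The orange tip pixel (330,196.2) corresponds to z≈51, level with the tab. Holding, then releasing.

send_rows([
  {"xyz": [0, 0, 0], "yaw": 0, "gripper": 0},
  {"xyz": [0, 0, 0], "yaw": 0, "gripper": 0},
  {"xyz": [0, 0, 0], "yaw": 0, "gripper": 0},
  {"xyz": [0, 0, 0], "yaw": 0, "gripper": 0},
  {"xyz": [0, 0, 0], "yaw": 0, "gripper": 0},
  {"xyz": [0, 0, 0], "yaw": 0, "gripper": 0},
  {"xyz": [0, 0, 0], "yaw": 0, "gripper": 0},
  {"xyz": [0, 0, 0], "yaw": 0, "gripper": 0},
  {"xyz": [0, 0, 0], "yaw": 0, "gripper": 0},
  {"xyz": [0, 0, 0], "yaw": 0, "gripper": 0},
])

```text
time: 13.35
position: [0.5376, -0.0163, 0.091]
tool_rot: [0.0, -0.248, 0.969, -0.0]
wrist_force: [-2.7, -0.6, 6.8]
opening: 0.001
finger_force: 3.7
```

send_rows([
  {"xyz": [0, 0, 2], "yaw": 0, "gripper": 0},
  {"xyz": [0, 0, 6], "yaw": 0, "gripper": 0},
  {"xyz": [0, 0, 10], "yaw": 0, "gripper": 0},
  {"xyz": [0, 0, 15], "yaw": 0, "gripper": 0},
  {"xyz": [0, 0, 25], "yaw": 0, "gripper": 0},
  {"xyz": [0, 0, 45], "yaw": 0, "gripper": 0},
  {"xyz": [0, 0, 75], "yaw": 0, "gripper": 0},
  {"xyz": [0, 0, 100], "yaw": 0, "gripper": 0},
  {"xyz": [0, 0, 100], "yaw": 0, "gripper": 0},
  {"xyz": [0, 0, 100], "yaw": 0, "gripper": 0},
])

```text
time: 14.35
position: [0.5377, -0.016, 0.1913]
tool_rot: [0.001, -0.248, 0.969, 0.0]
wrist_force: [0.1, 0.1, -0.8]
opening: 0.004
finger_force: 0.0
```

```bash
python3 m.py orange && python3 m.py blue && python3 -c "
from plant import ctrl
print(ctrl.job_done())"
```

```text
14.5 [ 0.53695434 -0.01623583  0.18971116] [-0.76  0.43 -0.27 -0.48] [-0.16437798  0.66641144 -0.48217247] -0.08985874363705393
0.0 (np.float64(111.97348596520115), np.float64(-0.005999999999999978))
14.65 [ 0.53719759 -0.01624579  0.1897757 ] [-0.48  0.24  0.28  0.21] [0.8693035  0.93569154 0.21225166] -0.08075737834568082
0.0 (np.float64(51.64399241222687), np.float64(-0.00799999999999998))
the job is handed in; nothing more can be done
None
```

I pressed the blue corner and then the orange to within about 2 mm of level with their tabs by my camera estimates (blue the less certain), held each for at least a second, let both spring fully back up, and handed the job in at about 15 s.

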